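# Fill the wax tin at the jeweller's bench

## Robot

A 6-joint arm with a two-finger parallel gripper is mounted at the origin on the work surface. World frame = base frame: x ahead of the robot, y to its left, z up, the work surface at z = 0. Lengths are in m, angles in rad, forces in N, time in s.
With the tool pointing down it reaches from about 0.375 to 0.9 m from the base axis. Payload 3.1 kg.
Tool frame: the origin (TCP) lies midway between the tips of the shut fingers; the grasp point (between the pads) lies 19 mm behind it; z points along the fingers, y is the line along which they close (so a half turn about z gives the same grasp; the last joint's range is limited). The gripper opens to 87 mm and grips with 3 to 60 N. Pads are 19 mm wide; open, the fingers measure 117 mm over their backs; the gripper's body (75 mm by 190 mm) begins 51 mm behind the grasp point.
Start: joints at [-1.333, 0.527, 1.433, -0, 1.181, -0.178], TCP at [0.253, -0.571, 0.223] pointing down, gripper open.
Joint ranges: [-3.08, 3.08], [-0.75, 2.2], [0.22, 2.44], [-1.43, 4.57], [0, 2.65], [-2.85, 2.85]. Speed limits (rad/s): [2.79, 2.79, 3.14, 3.14, 3.14, 3.14].

## Interface

Orientations are given as a unit quaternion [x, y, z, w].
In Python, from rig import get_obs, cams, job gives the robot as it stands.
- The arm moves only by the tool servo_tool, never from a script. Its argument "moves" is text: rows parted by semicolons, each of 5 numbers parted by spaces: the shift along the tool's x, y, z in m, then the turn about the tool's z in degrees, then the finger opening in m, from 0 to 0.087. In form: dx dy dz spin claw; .... A call has 1 to 10 rows; each row is the pose to reach, as a shift and turn from the pose commanded when the call began, along the tool's axes at that moment; what a row does not reach only later rows make up. A row lasts 1/12 s, in which the tool goes at most 41.7 mm and 7.16 degrees, less where a joint would pass 70% of its speed; a pose out of reach is approached as far as the arm can. A call with a gripper value outside its range is refused whole. The fingers move at their own pace and stop on an object; "grip_force" is the grip in N (left out, the last holds). Time passes only in rows, so rows that repeat a pose let the fingers close. It gives the time, the measured TCP pose, the force, the opening and the grip force at its end, in the units of the state.
- get_obs(): the state, without advancing time (a new reading comes with each control period).
- cams.camera(name): name is "scene" or "top" or "wrist"; returns the picture (480x640x3 uint8, blue, green, red); there is no depth.
- cams.camera_model(name): a dict with "fx", "fy", "cx", "cy" (pixels), "R" (3x3) and "t" (3): a world point X has camera coordinates R X + t. Camera axes: x right, y down, z forward; pixel columns grow to the right and rows downward; lengths in m; the calibration is good to about 2 mm. The wrist camera is an equidistant fisheye: a pixel r from the principal point sees the ray r / f radians off the axis. A picture is of the moment at which its call begins: read the wrist's pose just before it. camera_model takes no time and is no camera call; for the wrist camera it gives the pose at the moment of the call.
- job.hand_in(): hands the job in; it is judged then, once.
The state is a dict: "time": time; "q": joint angles; "joint_velocities": joint speeds; "joint_torque": joint torques, N m; "position": TCP position; "tool_rot": TCP orientation; "ft_force": force on the tool from outside, world axes, zero at the start; "moment": the same for the moment, N m; "grip_width": finger opening in m; "grip_force": force on a finger pad.
Only numpy, scipy, OpenCV 4.12 (cv2) and the standard library are available. Lean on these libraries where they do the work, as an engineer would, in place of code of your own. Each camera call takes 0.05 s, during which the arm holds its last target. There are 200 camera calls.

## Task

Fill up the round steel tin of carving wax: stand the two long turquoise wax tubes upright on its floor, one in each of the two free places of the ring of dark green stubs. Leave the purple tube standing where it is, and let go of everything.

Things in the scene. Friction and masses are not known exactly. Their poses are not given: they have to be found in the camera images.
- tube_a_mid (a point): turquoise wax tube standing upright on the bench, 26 mm in diameter, 100 mm tall, about 55 g, dark bore showing in its top; this point is its centre, half-way up, z along the tube (up). To clear the tin's rim and the stubs when it is home, grip it from above at about 80 mm above its foot.
- tube_b_mid (a point): the other turquoise tube, the same in every way: turquoise wax tube standing upright on the bench, 26 mm in diameter, 100 mm tall, about 55 g, dark bore showing in its top; this point is its centre, half-way up, z along the tube (up). To clear the tin's rim and the stubs when it is home, grip it from above at about 80 mm above its foot.
- tin: open round steel tin fixed to the bench, 114 mm outer, 106 mm inner diameter, rim at 50 mm, floor 6 mm thick. Origin: centre of its underside; z up. Places: middle and six around it at 34 mm. Five hold loose dark green stubs (26 mm wide, tops 51 mm above the bench); the two free places lie 34 mm from the middle along the tin's +x and -x, with about 6 mm to the wall and 8 mm to stubs. Either tube fits either.
- purple_mid (a point): a purple wax tube, 26 mm in diameter and 100 mm tall, standing upright on the bench: not wanted, to be left alone. This point is its centre, half-way up, z up.
Things that resemble listed ones, but are neither listed nor needed, are in the scene too. There is more than one size of the tin; the job needs the middle-sized. Leave any brown look-alike of the part that bears tube_b_mid alone.

How it is judged:
At the end, for the whole second after the job is handed in: A turquoise tube stands in each free place: 20 to 48 mm from the tin's middle along its x axis, one each side, within 20 mm of that axis, centre 46 to 66 mm above the bench, upright within 10 degrees; the purple tube is within 30 mm of its start and 10 degrees of upright (((x of tube_a_mid in the frame of tin between 0.02 and 0.048 m and y of tube_a_mid in the frame of tin between -0.02 and 0.02 m and height (world z) of tube_a_mid between 0.046 and 0.066 m and angle between each of tube_a_mid, tube_b_mid's own z axis and vertical below 0.175 rad and x of tube_b_mid in the frame of tin between -0.048 and -0.02 m and y of tube_b_mid in the frame of tin between -0.02 and 0.02 m and height (world z) of tube_b_mid between 0.046 and 0.066 m) or (x of tube_a_mid in the frame of tin between -0.048 and -0.02 m and y of tube_a_mid in the frame of tin between -0.02 and 0.02 m and height (world z) of tube_a_mid between 0.046 and 0.066 m and angle between each of tube_a_mid, tube_b_mid's own z axis and vertical below 0.175 rad and x of tube_b_mid in the frame of tin between 0.02 and 0.048 m and y of tube_b_mid in the frame of tin between -0.02 and 0.02 m and height (world z) of tube_b_mid between 0.046 and 0.066 m)) and distance of purple_mid from where it was at the start of the episode below 0.03 m and angle between purple_mid's own z axis and vertical below 0.175 rad); the robot touches nothing.
It fails at once if the purple tube is pushed more than 30 mm or tipped over (distance of purple_mid from where it was at the start of the episode above 0.03 m or angle between purple_mid's own z axis and vertical above 0.35 rad).
It also fails if it takes over 64 s, if anything falls off the work surface, if the arm or the gripper's body presses on something with over 40 N, if the wrist force passes 120 N, or if a joint passes its speed limit or range.

## Working session

There is one attempt and no reset: what is moved stays moved. The work goes in short steps, Python scripts to look and compute and a tool call to move; the robot and the scene stay as the last step left them, time stands still between calls to the robot, and variables do not carry over. Pictures are saved under pics/ and viewed, at most 10 in all, crops included, and the job is handed in when it is done.

Besides the shell and the picture viewer there is one more tool, called after "Emit:" in YAML: its name, and indented under it one key for each argument. servo_tool: Moves the arm, as the interface text tells. Its arguments: {"type":"object","properties":{"moves":{"type":"string"},"grip_force":{"type":"number"}},"required":["moves"]}

```bash
mkdir -p pics; python3 - <<'E'
from rig import get_obs,cams
import cv2,numpy as np
o=get_obs();print(o)
for n in("top","scene"):
    cv2.imwrite(f"pics/{n}0.png",cams.camera(n)); m=cams.camera_model(n); print(n,m)
E
```

```text
{'time': 0.0, 'q': array([-1.33253095e+00,  5.28438185e-01,  1.43389597e+00, -8.07005137e-07,
        1.18141006e+00, -1.78532925e-01]), 'joint_velocities': array([-0.00049764,  0.0012936 ,  0.00126182, -0.00070361, -0.00090315,
       -0.00106266]), 'joint_torque': array([ 1.98040558e-03, -4.40037382e+01, -1.76587683e+01,  6.35195780e-02,
        5.81668527e-02, -1.65832735e-04]), 'position': array([ 0.25285394, -0.57076625,  0.22159085]), 'tool_rot': array([ 9.78362776e-01,  2.06893986e-01, -3.24977590e-05, -1.07529172e-03]), 'ft_force': array([0.04237216, 0.10815351, 0.56839466]), 'moment': array([-0.01142441, -0.00557758, -0.00370046]), 'grip_force': 0.0, 'grip_width': 0.08731109683127355}
top {'fx': 503.2188836026056, 'fy': 503.2188836026056, 'cx': 317.23701213350006, 'cy': 237.95040114349752, 'R': array([[ 0.02572137, -0.99911255, -0.03335463],
       [-0.99581974, -0.02268279, -0.08847906],
       [ 0.08764396,  0.035491  , -0.99551942]]), 't': array([-0.00269989,  0.50484172,  0.76889203])}
scene {'fx': 459.6352433005057, 'fy': 459.6352433005057, 'cx': 324.003458671291, 'cy': 246.28615963380528, 'R': array([[-2.78436683e-01,  9.60454501e-01,  4.07454400e-04],
       [ 6.61370519e-01,  1.92039541e-01, -7.25058515e-01],
       [-6.96463962e-01, -2.01613410e-01, -6.88687145e-01]]), 't': array([ 0.14847013, -0.26176013,  1.13693531])}
```

View pics/top0.png

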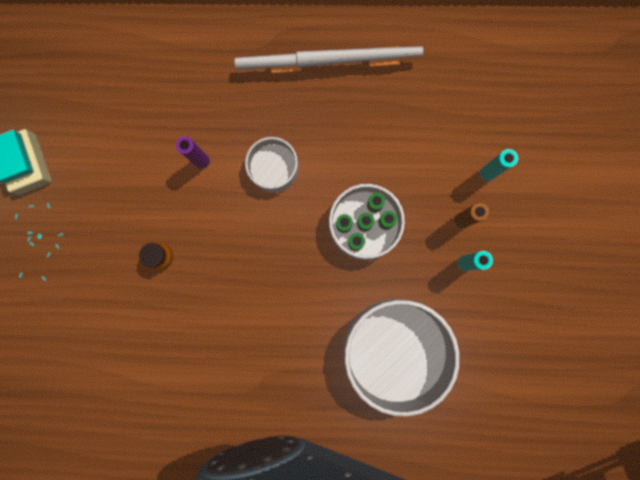

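View pics/scene0.png

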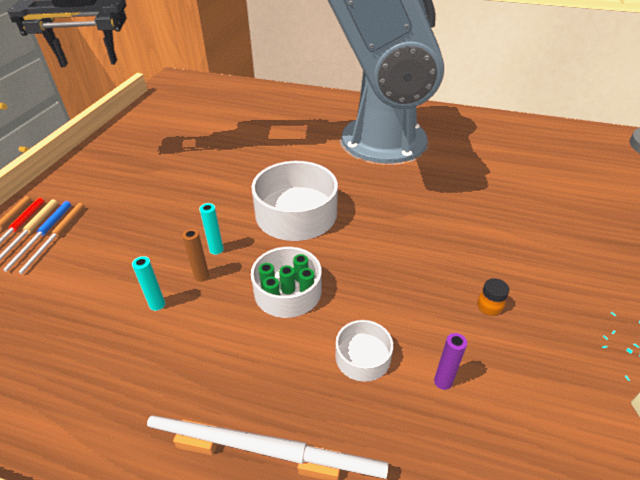

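Top view: turquoise tops are at about (509,158) and (483,260), with the brown tube between them at (480,212). The middle tin is at (367,221), with stubs at (376,201), (389,219), (366,221), (344,223) and (356,241). Scene view: turquoise tops are at (143,262) and (208,208), and the tin is at (287,275). I'll triangulate the bores next.

```bash
cat > h.py <<'E'
import numpy as np,cv2
from rig import get_obs,cams
from scipy.optimize import least_squares
def ray(n,uv):
    m=cams.camera_model(n);d=np.array([(uv[0]-m["cx"])/m["fx"],(uv[1]-m["cy"])/m["fy"],1])
    return -m["R"].T@m["t"], m["R"].T@d
def at(n,uv,z):
    c,d=ray(n,uv);return c+d*(z-c[2])/d[2]
def tri(a,b):
    A=[];B=[]
    for n,uv in (("top",a),("scene",b)):
        c,d=ray(n,uv);d=d/np.linalg.norm(d);P=np.eye(3)-np.outer(d,d);A.append(P);B.append(P@c)
    return np.linalg.lstsq(np.vstack(A),np.hstack(B),rcond=None)[0]
def holes(img,h0,h1,smin=100,vmin=30):
    k=cv2.resize(img,None,fx=4,fy=4,interpolation=cv2.INTER_CUBIC)
    m=cv2.inRange(cv2.cvtColor(k,cv2.COLOR_BGR2HSV),(h0,smin,vmin),(h1,255,255))
    cs,hi=cv2.findContours(m,cv2.RETR_CCOMP,cv2.CHAIN_APPROX_NONE);r=[]
    for c,h in zip(cs,hi[0] if hi is not None else []):
        a=cv2.contourArea(c)
        if h[3]>=0 and a>60:
            M=cv2.moments(c);r.append((round((M["m10"]/a-1.5)/4,1),round((M["m01"]/a-1.5)/4,1),round(a/16,1)))
    return r
E
python3 - <<'E'
from h import *
for n in("top","scene"):
    im=cv2.imread(f"pics/{n}0.png")
    print(n,"turq",holes(im,80,95)); print(n,"green",holes(im,50,78))
    for v in (50,70): print(v,holes(im,50,78,100,v))
    hsv=cv2.cvtColor(im,cv2.COLOR_BGR2HSV)
    roi=(310,165,420,275) if n=="top" else (240,240,335,325)
    x0,y0,x1,y1=roi
    m=cv2.inRange(hsv,(0,0,90),(180,60,255)); m2=np.zeros_like(m);m2[y0:y1,x0:x1]=m[y0:y1,x0:x1]
    cs,_=cv2.findContours(m2,cv2.RETR_EXTERNAL,cv2.CHAIN_APPROX_NONE);c=max(cs,key=cv2.contourArea)
    print("tin ell",cv2.fitEllipse(c),cv2.boundingRect(c))
E
```

```text
top turq [(483.2, 259.8, 55.2), (508.6, 157.5, 53.5)]
top green [(356.6, 240.6, 69.9), (344.2, 221.8, 66.9), (365.9, 220.1, 66.8), (388.6, 218.3, 66.2), (376.6, 200.3, 62.9)]
50 [(356.6, 240.6, 69.9), (344.2, 221.8, 66.9), (365.9, 220.1, 66.8), (388.6, 218.3, 66.2), (376.6, 200.3, 62.9)]
70 [(356.6, 240.6, 69.9), (344.2, 221.8, 66.9), (365.9, 220.1, 66.8), (388.6, 218.3, 66.2), (376.6, 200.3, 62.9)]
tin ell ((366.2023620605469, 221.23037719726562), (74.43856048583984, 75.32606506347656), 48.146148681640625) (329, 184, 76, 76)
scene turq [(140.3, 261.6, 33.8), (206.7, 207.1, 21.2)]
scene green [(270.4, 281.7, 40.2), (265.7, 267.4, 36.2), (306.2, 272.8, 38.7), (286.3, 270.1, 36.2), (300.2, 258.5, 33.9)]
50 [(270.4, 281.7, 40.2), (265.7, 267.4, 36.2), (306.2, 272.8, 38.7), (286.3, 270.1, 36.2), (300.2, 258.5, 33.9)]
70 [(270.4, 281.7, 41.0), (265.7, 267.4, 36.8), (306.2, 272.9, 39.2), (286.2, 270.1, 37.8), (300.2, 258.5, 35.2)]
tin ell ((286.5130310058594, 281.3832092285156), (71.43820190429688, 72.03939056396484), 77.10956573486328) (251, 247, 71, 71)
```

```bash
python3 - <<'E'
from h import *
np.set_printoptions(precision=4,suppress=True)
T=[(483.2,259.8),(508.6,157.5)];S=[(206.7,207.1),(140.3,261.6)]
for a,b in zip(T,S): p=tri(a,b);print("tube",p,"top@.1",at("top",a,.1),at("scene",b,.1))
g=[(356.6,240.6),(344.2,221.8),(365.9,220.1),(388.6,218.3),(376.6,200.3)]
s=[(270.4,281.7),(265.7,267.4),(306.2,272.8),(286.3,270.1),(300.2,258.5)]
G=[at("top",a,.051) for a in g];Q=[at("scene",b,.051) for b in s]
P=[]
for a,ga in zip(g,G):
    j=min(range(5),key=lambda j:np.linalg.norm(Q[j]-ga));p=tri(a,s[j]);P.append(p);print("stub",a,s[j],p,np.linalg.norm(Q[j]-ga))
P=np.array(P)
c0=at("top",(366.2,221.2),.05);print("tin rim centre top",c0)
# hex fit: ring stubs 0,1,3,4 and middle 2; angles rel. x-axis: +-60,+-120
def res(x,Pm):
    r=[]
    for i,k in zip((0,1,3,4),sorted_k): 
        a=x[2]+k;r+=list(x[:2]+.034*np.array([np.cos(a),np.sin(a)])-Pm[i,:2])
    return r+list(x[:2]-Pm[2,:2])
best=None
Pt=np.array(G)
import itertools
for sorted_k in itertools.permutations(np.radians([60,120,240,300])):
    for t in np.radians([0,60,120]):
        f=least_squares(res,[*Pt[2,:2],t],args=(Pt,))
        if best is None or f.cost<best[0]: best=(f.cost,f.x,f.fun)
print(best[1],np.degrees(best[1][2]),np.sqrt(2*best[0]/10)); x=best[1]
for sg in(1,-1): print("place",x[:2]+sg*.034*np.array([np.cos(x[2]),np.sin(x[2])]))
from scipy.spatial.transform import Rotation as R
print(R.from_quat(get_obs()["tool_rot"]).as_matrix())
E
```

```text
tube [ 0.4725 -0.2254  0.1023] top@.1 [ 0.4726 -0.2258  0.1   ] [ 0.47   -0.2274  0.1   ]
tube [ 0.6184 -0.2616  0.102 ] top@.1 [ 0.6187 -0.262   0.1   ] [ 0.6168 -0.2636  0.1   ]
stub (356.6, 240.6) (300.2, 258.5) [ 0.4994 -0.051   0.0531] 0.002196096909343788
stub (344.2, 221.8) (306.2, 272.8) [ 0.5275 -0.0316  0.0529] 0.0020356871604948765
stub (365.9, 220.1) (286.3, 270.1) [ 0.5308 -0.0643  0.053 ] 0.002067509258027613
stub (388.6, 218.3) (265.7, 267.4) [ 0.5343 -0.0985  0.0528] 0.0019467725877200743
stub (376.6, 200.3) (270.4, 281.7) [ 0.5614 -0.08    0.0527] 0.0018143973836657883
tin rim centre top [ 0.5295 -0.0651  0.05  ]
[ 0.5309 -0.0653  0.6164] 35.31694148295366 0.0004282355449990321
place [ 0.5587 -0.0456]
place [ 0.5032 -0.0849]
[[ 0.9144  0.4048 -0.0005]
 [ 0.4048 -0.9144  0.0019]
 [ 0.0003 -0.0019 -1.    ]]
```

Everything measured agrees: tube tops near 0.10 m and stub tops near 0.052 m. I'll keep the present tool yaw throughout, since it clears the brown tube and the tube placed first. Now moving above the near tube.

Emit:
servo_tool:
  moves: "0.034 -0.023 0 0 0.087; 0.068 -0.045 0 0 0.087; 0.105 -0.070 0 0 0.087; 0.142 -0.094 0 0 0.087; 0.178 -0.119 0 0 0.087; 0.215 -0.143 0 0 0.087; 0.251 -0.167 0 0 0.087; 0.288 -0.192 0 0 0.087; 0.322 -0.214 0 0 0.087; 0.3405 -0.227 0 0 0.070"
  grip_force: 15

```text
time: 0.93
position: [0.4732, -0.2235, 0.2223]
tool_rot: [0.978, 0.207, -0.0, -0.0]
ft_force: [0.1, -0.7, -0.1]
grip_width: 0.0846
grip_force: 0.0
```

Emit:
servo_tool:
  moves: "0 0 0 0 0.07;0 0 0 0 0.07; 0 0 0 0 0.07"

```text
time: 1.18
position: [0.4723, -0.2262, 0.2223]
tool_rot: [0.978, 0.207, -0.0, 0.0]
ft_force: [0.1, -0.7, -0.1]
grip_width: 0.0722
grip_force: 0.0
```

```bash
cat > w.py <<'E'
from h import *
import sys
from scipy.spatial.transform import Rotation as R
o=get_obs();m=cams.camera_model("wrist");im=cams.camera("wrist");cv2.imwrite(f"pics/{sys.argv[1]}.png",im)
Rt=R.from_quat(o["tool_rot"]).as_matrix();np.set_printoptions(precision=4,suppress=True)
print(o["position"],o["tool_rot"],o["grip_width"],o["ft_force"])
def wat(uv,z):
    d=np.array([uv[0]-m["cx"],uv[1]-m["cy"]]);r=np.linalg.norm(d);th=r/m["fx"]
    v=np.array([*(d/r*np.sin(th)),np.cos(th)]);c=-m["R"].T@m["t"];w=m["R"].T@v;return c+w*(z-c[2])/w[2]
for name,h0,h1,z in(("turq",80,95,.1),("green",50,78,.051)):
    for u in holes(im,h0,h1): p=wat(u,z);print(name,u,p,"tool shift",(Rt.T@(p-o["position"]))[:2])
E
python3 w.py w1
```

```text
[ 0.4723 -0.2262  0.2223] [ 0.9783  0.2073 -0.0003  0.0001] 0.07216464323823576 [ 0.0945 -0.6572 -0.081 ]
turq (313.6, 230.6, 226.6) [ 0.4735 -0.2237  0.1   ] tool shift [ 0.0022 -0.0018]
turq (432.8, 83.3, 241.4) [ 0.6192 -0.26    0.1   ] tool shift [0.1207 0.0904]
green (155.2, 119.3, 157.4) [ 0.5007 -0.0491  0.051 ] tool shift [ 0.0979 -0.1504]
green (212.7, 101.0, 182.8) [ 0.5355 -0.0967  0.051 ] tool shift [ 0.1105 -0.0928]
green (179.2, 92.5, 169.7) [ 0.5321 -0.0627  0.051 ] tool shift [ 0.1211 -0.1253]
green (148.8, 85.1, 153.7) [ 0.5289 -0.0297  0.051 ] tool shift [ 0.1316 -0.1567]
green (206.3, 66.9, 180.0) [ 0.5628 -0.0781  0.051 ] tool shift [ 0.1429 -0.0988]
```

View pics/w1.png

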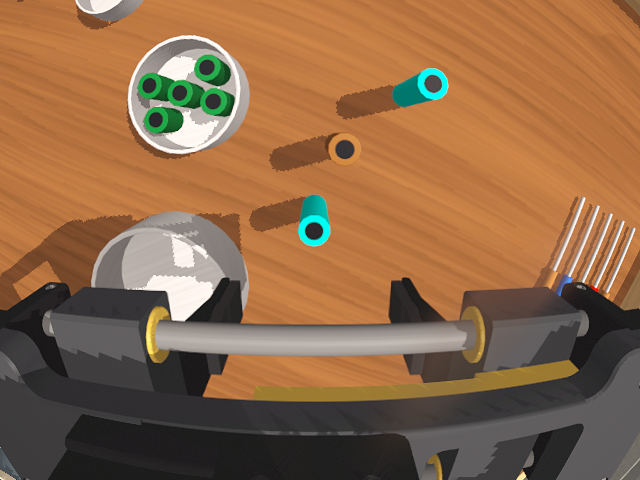

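Wrist view: the near turquoise tube is at (314,231), brown at (345,149), and the big tin is clear of the fingers. Wrist and top measurements agree to about 2 mm. Descending and gripping.

Emit:
servo_tool:
  moves: "0.001 -0.001 0.020 0 0.07; 0.001 -0.001 0.045 0 0.07; 0.001 -0.001 0.070 0 0.07; 0.001 -0.001 0.095 0 0.07; 0.001 -0.001 0.120 0 0.07; 0.001 -0.001 0.140 0 0.07; 0.001 -0.001 0.155 0 0.07; 0.001 -0.001 0.161 0 0.07; 0.001 -0.001 0.161 0 0.05; 0.001 -0.001 0.161 0 0.035"

```text
time: 2.07
position: [0.4728, -0.2259, 0.0617]
tool_rot: [0.979, 0.206, 0.0, 0.0]
ft_force: [-0.0, -0.0, 0.7]
grip_width: 0.0629
grip_force: 0.0
```

Emit:
servo_tool:
  moves: "0 0 0 0 0.02;0 0 0 0 0.015;0 0 0 0 0.015;0 0 0 0 0.015;0 0 0 0 0.015;0 0 0 0 0.015"
  grip_force: 15

```text
time: 2.57
position: [0.4732, -0.2247, 0.0619]
tool_rot: [0.978, 0.207, 0.0, 0.0]
ft_force: [-0.3, -0.2, 1.9]
grip_width: 0.0253
grip_force: 15.0
```

Gripped, with the opening at 25 mm. Lifting and carrying to the near place.

Emit:
servo_tool:
  moves: "0 0 -0.010 0 0.015; 0 0 -0.030 0 0.015; 0 0 -0.055 0 0.015; 0 0 -0.080 0 0.015; 0 0 -0.105 0 0.015; 0 0 -0.125 0 0.015; 0 0 -0.135 0 0.015; 0.010 -0.013 -0.135 0 0.015; 0.025 -0.034 -0.135 0 0.015; 0.042 -0.057 -0.135 0 0.015"

```text
time: 3.4
position: [0.4881, -0.1556, 0.1968]
tool_rot: [0.979, 0.206, 0.0, 0.0]
ft_force: [0.5, -0.4, -1.0]
grip_width: 0.0259
grip_force: 15.0
```

Emit:
servo_tool:
  moves: "0.015 -0.020 0 0 0.015;0.028 -0.038 0 0 0.015;0.038 -0.052 0 0 0.015;0.043 -0.059 0 0 0.015;0.043 -0.059 0 0 0.015;0.043 -0.059 0 0 0.015;0.043 -0.059 0 0 0.015"

```text
time: 3.98
position: [0.5037, -0.0851, 0.1965]
tool_rot: [0.978, 0.207, -0.0, 0.0]
ft_force: [-0.3, 0.3, -0.7]
grip_width: 0.0257
grip_force: 15.0
```

```bash
python3 w.py w2
```

```text
[ 0.5037 -0.0851  0.1965] [ 0.9784  0.2067 -0.0001  0.0002] 0.025691912377582338 [-0.3376  0.3063 -0.7011]
turq (564.0, 201.6, 168.8) [ 0.6191 -0.2593  0.1   ] tool shift [0.0351 0.206 ]
green (275.2, 212.6, 214.2) [ 0.5006 -0.0489  0.051 ] tool shift [ 0.0118 -0.0345]
green (343.4, 197.7, 221.5) [ 0.5355 -0.0964  0.051 ] tool shift [0.0245 0.0231]
green (304.3, 185.2, 226.3) [ 0.5319 -0.0622  0.051 ] tool shift [ 0.0351 -0.0096]
green (266.6, 173.2, 231.2) [ 0.5288 -0.0293  0.051 ] tool shift [ 0.0455 -0.0409]
green (336.5, 159.1, 240.3) [ 0.5627 -0.0777  0.051 ] tool shift [0.057 0.017]
```

View pics/w2.png

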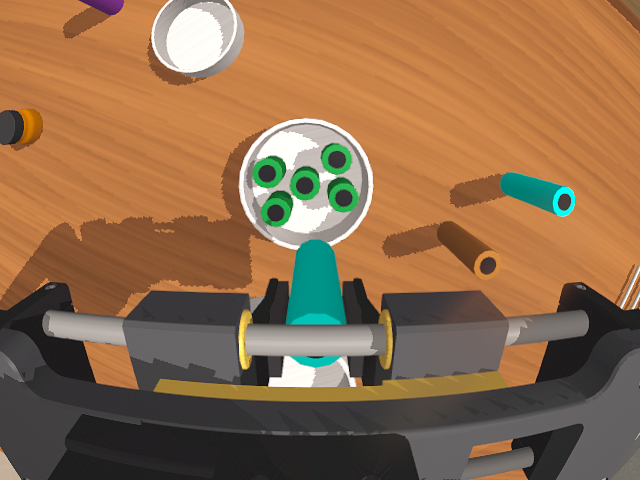

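Wrist view: the held tube hangs plumb beside the free place, with stubs around it at (275,213) and (343,198). The correction is about 1.5 mm. Lowering now.

Emit:
servo_tool:
  moves: "0.001 -0.0015 0 0 0.015; 0.001 -0.0015 0.020 0 0.015; 0.001 -0.0015 0.040 0 0.015; 0.001 -0.0015 0.055 0 0.015; 0.001 -0.0015 0.070 0 0.015; 0.001 -0.0015 0.085 0 0.015; 0.001 -0.0015 0.098 0 0.015; 0.001 -0.0015 0.108 0 0.015; 0.001 -0.0015 0.116 0 0.015; 0.001 -0.0015 0.122 0 0.015"

```text
time: 4.87
position: [0.504, -0.0828, 0.0738]
tool_rot: [0.978, 0.207, -0.0, -0.0]
ft_force: [-0.8, -0.1, -0.7]
grip_width: 0.0254
grip_force: 15.0
```

Emit:
servo_tool:
  moves: "0 0 0.003 0 0.015; 0 0 0.005 0 0.015; 0 0 0.0065 0 0.015;0 0 0.0065 0 0.015;0 0 0.0065 0 0.015"

```text
time: 5.28
position: [0.5044, -0.0825, 0.0684]
tool_rot: [0.978, 0.207, 0.0, 0.0]
ft_force: [-0.8, -0.5, -0.5]
grip_width: 0.0256
grip_force: 15.0
```

Emit:
servo_tool:
  moves: "0 0 0.0005 0 0.015; 0 0 0.001 0 0.015;0 0 0.001 0 0.015;0 0 0.001 0 0.015"

```text
time: 5.62
position: [0.5045, -0.0825, 0.0678]
tool_rot: [0.978, 0.207, 0.001, 0.0]
ft_force: [-0.7, 0.9, 5.5]
grip_width: 0.0254
grip_force: 15.0
```

Touchdown, with 5.5 N upward. Releasing and rising.

Emit:
servo_tool:
  moves: "0 0 0 0 0.028;0 0 0 0 0.035; 0 0 0 0 0.042; 0 0 0 0 0.048;0 0 0 0 0.05;0 0 0 0 0.05"

```text
time: 6.12
position: [0.504, -0.0824, 0.0669]
tool_rot: [0.978, 0.207, -0.0, -0.0]
ft_force: [-0.8, 0.3, -0.8]
grip_width: 0.0481
grip_force: 0.0
```

Emit:
servo_tool:
  moves: "0 0 -0.010 0 0.05; 0 0 -0.030 0 0.05; 0 0 -0.055 0 0.05; 0 0 -0.085 0 0.05; 0 0 -0.115 0 0.05; 0 0 -0.145 0 0.06; 0 0 -0.155 0 0.07; 0 0 -0.155 0 0.07; 0 0 -0.155 0 0.07"

```text
time: 6.87
position: [0.5041, -0.0825, 0.2229]
tool_rot: [0.978, 0.207, 0.001, 0.0]
ft_force: [-0.3, 0.9, 0.5]
grip_width: 0.0667
grip_force: 0.0
```

```bash
python3 w.py w3;python3 - <<'E'
from h import *
im=cams.camera("scene");cv2.imwrite("pics/s3.png",im)
h=holes(im,80,95);print([(u,at("scene",u,.106),at("scene",u,.1)) for u in h])
E
```

```text
[ 0.5041 -0.0825  0.2229] [0.9784 0.2069 0.0007 0.0005] 0.06674030747453653 [-0.3033  0.9474  0.5416]
turq (314.7, 234.1, 236.7) [ 0.5031 -0.082   0.1   ] tool shift [-0.0008 -0.001 ]
turq (548.3, 197.8, 141.7) [ 0.6188 -0.259   0.1   ] tool shift [0.0333 0.2077]
green (280.3, 208.4, 181.9) [ 0.5002 -0.0487  0.051 ] tool shift [ 0.01   -0.0326]
green (343.2, 194.6, 186.3) [ 0.5352 -0.0961  0.051 ] tool shift [0.0227 0.0249]
green (307.4, 183.1, 186.8) [ 0.5316 -0.0622  0.051 ] tool shift [ 0.0332 -0.0076]
green (272.5, 171.9, 186.3) [ 0.5285 -0.0292  0.051 ] tool shift [ 0.0437 -0.0391]
green (337.0, 159.1, 197.8) [ 0.5623 -0.0776  0.051 ] tool shift [0.0551 0.0189]
[((140.3, 261.6, 33.1), array([ 0.6215421 , -0.25874976,  0.106     ]), array([ 0.6168032 , -0.26362278,  0.1       ])), ((278.5, 231.8, 27.2), array([ 0.50169294, -0.08459455,  0.106     ]), array([ 0.49547789, -0.08732254,  0.1       ]))]
```

View pics/s3.png

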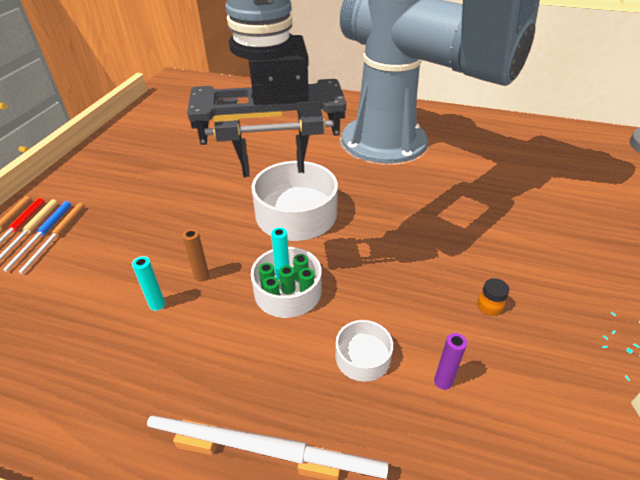

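Scene view: the first tube stands upright in the near place, its top at (280,232), and all five stubs are in position. Now the second tube.

Emit:
servo_tool:
  moves: "0.003 0.020 0 0 0.07; 0.008 0.050 0 0 0.07; 0.013 0.084 0 0 0.07; 0.018 0.118 0 0 0.07; 0.023 0.150 0 0 0.07; 0.028 0.180 0 0 0.07; 0.031 0.200 0 0 0.07; 0.0327 0.209 0 0 0.07; 0.0327 0.209 0 0 0.07; 0.0327 0.209 0 0 0.07"

```text
time: 7.8
position: [0.6174, -0.2593, 0.2203]
tool_rot: [0.978, 0.207, -0.001, -0.002]
ft_force: [-1.0, 0.1, 0.2]
grip_width: 0.0702
grip_force: 0.0
```

```bash
python3 w.py w4
```

```text
[ 0.6174 -0.2593  0.2203] [ 0.9784  0.2068 -0.0014 -0.0017] 0.07016682750639062 [-1.0158  0.0518  0.1754]
turq (89.0, 268.5, 127.5) [ 0.5009 -0.0781  0.1   ] tool shift [-0.033  -0.2123]
turq (317.7, 231.6, 226.7) [ 0.6193 -0.2595  0.1   ] tool shift [0.0019 0.0014]
green (91.1, 241.2, 107.2) [ 0.5006 -0.0484  0.051 ] tool shift [-0.0211 -0.2394]
green (134.7, 229.4, 132.6) [ 0.5354 -0.0962  0.051 ] tool shift [-0.0086 -0.1817]
green (106.9, 219.8, 120.2) [ 0.5318 -0.0621  0.051 ] tool shift [ 0.0019 -0.2143]
green (82.0, 210.6, 108.2) [ 0.5288 -0.029   0.051 ] tool shift [ 0.0125 -0.2458]
green (126.1, 197.8, 132.1) [ 0.5627 -0.0776  0.051 ] tool shift [ 0.0239 -0.1876]
```

Emit:
servo_tool:
  moves: "0.001 0.001 0.020 0 0.07; 0.001 0.001 0.045 0 0.07; 0.001 0.001 0.070 0 0.07; 0.001 0.001 0.095 0 0.07; 0.001 0.001 0.120 0 0.07; 0.001 0.001 0.140 0 0.07; 0.001 0.001 0.153 0 0.07; 0.001 0.001 0.159 0 0.07; 0.001 0.001 0.159 0 0.05; 0.001 0.001 0.159 0 0.035"

```text
time: 8.68
position: [0.6203, -0.2606, 0.0639]
tool_rot: [0.978, 0.207, 0.0, 0.0]
ft_force: [0.3, -1.1, 0.7]
grip_width: 0.0632
grip_force: 0.0
```

Emit:
servo_tool:
  moves: "0 0 0 0 0.02;0 0 0 0 0.015;0 0 0 0 0.015;0 0 0 0 0.015;0 0 0 0 0.015;0 0 0 0 0.015"
  grip_force: 15

```text
time: 9.18
position: [0.6199, -0.2609, 0.0633]
tool_rot: [0.978, 0.207, 0.0, 0.0]
ft_force: [-0.0, 0.4, 1.7]
grip_width: 0.0254
grip_force: 15.0
```

Emit:
servo_tool:
  moves: "0 0 -0.010 0 0.015; 0 0 -0.030 0 0.015; 0 0 -0.055 0 0.015; 0 0 -0.080 0 0.015; 0 0 -0.105 0 0.015; 0 0 -0.125 0 0.015; 0 0 -0.137 0 0.015; 0.002 -0.015 -0.137 0 0.015; 0.005 -0.037 -0.137 0 0.015; 0.009 -0.062 -0.137 0 0.015"

```text
time: 10.02
position: [0.6027, -0.2009, 0.2003]
tool_rot: [0.979, 0.206, 0.0, 0.0]
ft_force: [0.3, 0.2, -1.1]
grip_width: 0.0254
grip_force: 15.0
```

Emit:
servo_tool:
  moves: "0.004 -0.027 0 0 0.015;0.008 -0.054 0 0 0.015;0.012 -0.081 0 0 0.015;0.016 -0.108 0 0 0.015;0.019 -0.132 0 0 0.015;0.022 -0.150 0 0 0.015;0.0233 -0.161 0 0 0.015;0.0233 -0.161 0 0 0.015;0.0233 -0.161 0 0 0.015;0.0233 -0.161 0 0 0.015"

```text
time: 10.85
position: [0.5599, -0.0449, 0.2002]
tool_rot: [0.978, 0.207, 0.0, 0.0]
ft_force: [0.8, -1.2, -0.7]
grip_width: 0.0257
grip_force: 15.0
```

```bash
python3 w.py w5
```

```text
[ 0.5599 -0.0449  0.2002] [0.9784 0.2066 0.0004 0.0005] 0.025682748809292714 [ 0.8098 -1.2014 -0.7027]
green (285.1, 249.4, 187.6) [ 0.5288 -0.0292  0.051 ] tool shift [-0.0222 -0.0271]
green (351.3, 236.8, 199.2) [ 0.5627 -0.0777  0.051 ] tool shift [-0.0107  0.0309]
```

View pics/w5.png

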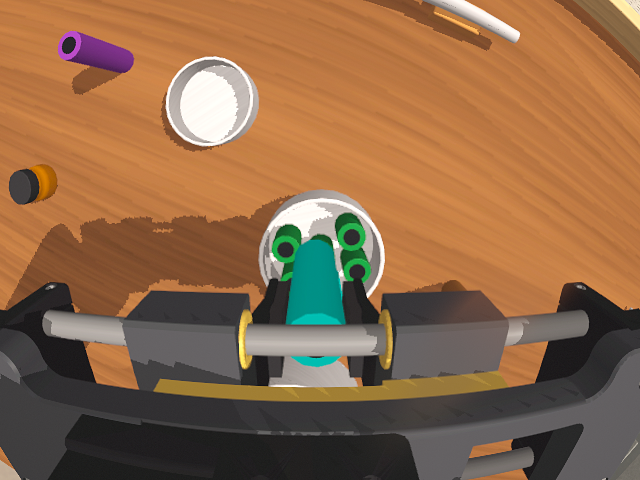

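Wrist view: the second tube hangs plumb over the tin between the stubs at (285,249) and (351,237). Lowering with about 1 mm of correction.

Emit:
servo_tool:
  moves: "0 -0.001 0 0 0.015; 0 -0.001 0.020 0 0.015; 0 -0.001 0.040 0 0.015; 0 -0.001 0.055 0 0.015; 0 -0.001 0.070 0 0.015; 0 -0.001 0.085 0 0.015; 0 -0.001 0.098 0 0.015; 0 -0.001 0.110 0 0.015; 0 -0.001 0.119 0 0.015; 0 -0.001 0.126 0 0.015"

```text
time: 11.73
position: [0.5587, -0.0436, 0.073]
tool_rot: [0.978, 0.206, -0.0, -0.0]
ft_force: [0.1, -0.3, -0.8]
grip_width: 0.0252
grip_force: 15.0
```

Emit:
servo_tool:
  moves: "0 0 0.001 0 0.015; 0 0 0.002 0 0.015; 0 0 0.003 0 0.015;0 0 0.004 0 0.015;0 0 0.004 0 0.015"

```text
time: 12.15
position: [0.5591, -0.043, 0.0705]
tool_rot: [0.978, 0.207, 0.0, 0.0]
ft_force: [0.1, -0.2, -0.8]
grip_width: 0.0253
grip_force: 15.0
```

Emit:
servo_tool:
  moves: "0 0 0.0005 0 0.015; 0 0 0.001 0 0.015; 0 0 0.0015 0 0.015;0 0 0.0015 0 0.015;0 0 0.0015 0 0.015"

```text
time: 12.57
position: [0.5591, -0.0429, 0.0693]
tool_rot: [0.978, 0.207, 0.0, 0.0]
ft_force: [-1.2, 1.1, 5.3]
grip_width: 0.0255
grip_force: 15.0
```

Touchdown. Releasing and rising.

Emit:
servo_tool:
  moves: "0 0 0 0 0.028;0 0 0 0 0.035; 0 0 0 0 0.042; 0 0 0 0 0.048;0 0 0 0 0.05;0 0 0 0 0.05"

```text
time: 13.07
position: [0.5587, -0.043, 0.0683]
tool_rot: [0.978, 0.207, -0.0, -0.0]
ft_force: [0.4, -0.2, -0.3]
grip_width: 0.048
grip_force: 0.0
```

Emit:
servo_tool:
  moves: "0 0 -0.010 0 0.05; 0 0 -0.030 0 0.05; 0 0 -0.055 0 0.05; 0 0 -0.085 0 0.05; 0 0 -0.115 0 0.05; 0 0 -0.145 0 0.06; 0 0 -0.160 0 0.07; 0 0 -0.160 0 0.07; 0 0 -0.160 0 0.07"

```text
time: 13.82
position: [0.559, -0.043, 0.2298]
tool_rot: [0.978, 0.207, 0.001, 0.001]
ft_force: [0.2, 0.1, -0.2]
grip_width: 0.0669
grip_force: 0.0
```

```bash
python3 w.py w6;python3 - <<'E'
from h import *
im=cams.camera("scene");cv2.imwrite("pics/s6.png",im)
print([(u,at("scene",u,.106)) for u in holes(im,80,95)],get_obs()["grip_force"])
E
```

```text
[ 0.559  -0.043   0.2298] [0.9784 0.2069 0.0011 0.0006] 0.06694278100792053 [ 0.2107  0.1425 -0.2405]
turq (330.7, 306.5, 170.6) [ 0.502  -0.0826  0.1   ] tool shift [-0.0684  0.013 ]
turq (313.8, 233.2, 224.1) [ 0.5568 -0.0424  0.1   ] tool shift [-0.002  -0.0017]
green (296.6, 273.1, 146.0) [ 0.5003 -0.0486  0.051 ] tool shift [-0.0564 -0.0189]
green (289.4, 240.2, 158.2) [ 0.5286 -0.0291  0.051 ] tool shift [-0.0226 -0.0253]
green (355.2, 260.9, 151.2) [ 0.5351 -0.096   0.051 ] tool shift [-0.0437  0.0385]
green (350.1, 228.8, 160.9) [ 0.5623 -0.0775  0.051 ] tool shift [-0.0113  0.0326]
[((291.0, 259.8, 34.9), array([ 0.55552132, -0.04487342,  0.106     ])), ((278.5, 231.7, 27.0), array([ 0.50146808, -0.08467761,  0.106     ]))] 0.0
```

View pics/s6.png

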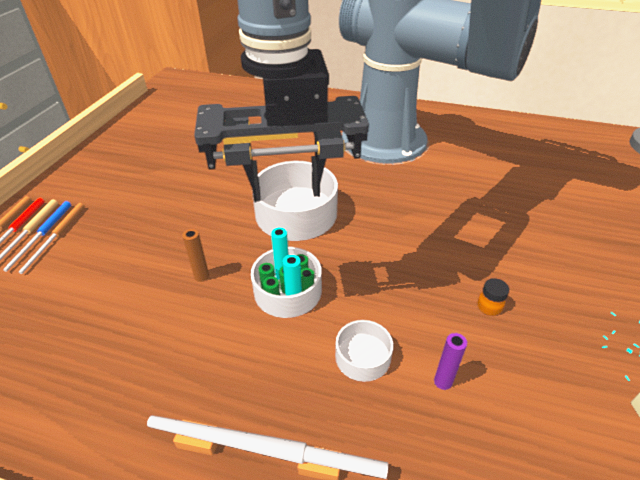

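Final scene view: both turquoise tubes stand upright in the tin, their tops at (280,232) and (291,260). The purple tube is untouched and the gripper is clear.

```bash
python3 -c "
from rig import job
print(job.hand_in())"
```

```text
the job is handed in; nothing more can be done
None
```

Both turquoise tubes stand upright in the two free places of the middle tin, the purple tube is untouched, the gripper is clear, and the job was handed in at about 14 s on the robot's clock (no verdict was returned).

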